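# Put the mills and tins back on their own stands

## Robot

A 7-joint arm with a two-finger parallel gripper is mounted at the origin on the work surface. World frame = base frame: x ahead of the robot, y to its left, z up, the work surface at z = 0. Lengths are in mm, angles in degrees, forces in N, time in s.
With the tool pointing down it reaches from about 350 to 900 mm from the base axis. Payload 19.9 kg.
Tool frame: the origin (TCP) lies between the finger pads; the fingertips stand 19 mm ahead of it and the grasp point (between the pads) is the TCP; z points along the fingers, y is the direction in which the jaws open and shut (so a half turn about z gives the same grasp; the last joint's range is limited). The gripper opens to 94 mm and grips with 3 to 60 N. Pads are 16 mm wide; open, the fingers measure 119 mm over their backs; the gripper's body (75 mm by 177 mm) begins 78 mm behind the grasp point.
Start: joints at [69.299, 23.915, -0.59, 92.452, 0.269, 63.638, -3.037], TCP at [196.48, -593.293, 224.425] pointing down, gripper open.
Joint ranges: [-161.28, 161.28], [-22.2, 115.67], [-73.04, 71.86], [3.21, 147.25], [-68.34, 248.33], [10.77, 114.83], [-161.83, 161.83]. Speed limits (degrees/s): [108.29, 108.29, 136.94, 136.94, 172.46, 172.46, 172.46].

## Interface

Orientations are given as [roll, pitch, yaw] about the fixed x, y, z axes, in that order (R = Rz(yaw) Ry(pitch) Rx(roll)).
In Python, from rig import bot gives the robot as it stands. The module is installed in compiled form; this text tells all that it offers.
- The arm moves only by the tool arm_command, never from a script. Its argument "targets" is a list that holds one entry, the list of rows, each a list of 7 numbers: the finger opening in m, from 0 to 0.094, then the shift along the tool's x, y, z in m, then the turn, a rotation vector about the tool's x, y, z in rad. A call has 1 to 12 rows; each row is the pose to reach, as a shift and turn from the pose measured when the call began, along the tool's axes at that moment; what a row does not reach only later rows make up. A row lasts 1/12 s, in which the tool goes at most 41.7 mm and 7.16 degrees, less where a joint would pass 70% of its speed; a pose out of reach is approached as far as the arm can. A call with a gripper value outside its range is refused whole. The fingers move at their own pace and stop on an object; "squeeze" is the grip in N (left out, the last holds). Time passes only in rows, so rows that repeat a pose let the fingers close. It gives the time, the measured TCP pose, the force and the opening at its end, in the units of the state.
- bot.get_state(): the state, without advancing time (a new reading comes with each control period).
- bot.camera(name): name is "scene" or "top"; returns a dict with "img" (480x640x3 uint8, red, green, blue), "fx", "fy", "cx", "cy" (pixels), "world_to_cam" (4x4, takes a point from world to camera coordinates). Camera axes: x right, y down, z forward; pixel columns grow to the right and rows downward; lengths in mm; the calibration is good to about 2 mm. A picture is of the moment at which its call begins. There is no depth.
- bot.hand_in(): hands the job in, once; it reports no verdict.
Trained networks look in a picture, given as the dict that the camera call returned (one of the last four; its "shot" number tells which), for a name from the list of things; names that differ only in an ending like _2 or _b are one class to them, and where a whole thing is asked for, a point or a joint stands for the part that bears it (a point fixed in the world has none). Each returns a list of dicts, best first, with "score" (0 to 1); they miss things now and then, are a little off and sometimes report something else, mostly with a low value. They report only what shows in the picture. A call takes as long as a camera call.
- bot.find_in(picture, target): "rect" ([left, top, right, bottom] in pixels, round what is visible of it).
- bot.trace(picture, target): "region" (480x640 bool, what is visible of it) and "rect" ([left, top, right, bottom] in pixels, round what is visible of it).
- bot.pinpoint(picture, target): "pixel" ([column, row] in pixels: a listed point, or the origin of a listed thing).
The state is a dict: "clock": time; "joint_pos": joint angles; "dq": joint speeds; "effort": joint torques, N m; "position": TCP position; "ee_rot": TCP orientation; "force": force on the tool from outside, world axes, zero at the start; "ft_torque": the same for the moment, N m; "grip_width": finger opening in mm.
Only numpy, scipy, OpenCV 4.12 (cv2) and the standard library are available. Lean on these libraries where they do the work, as an engineer would, in place of code of your own. Each camera call takes 0.05 s, during which the arm holds its last target.

## Task

After the shelf was wiped, the two mills were stood on the tins' mats and the two tins on the mills' dishes: put each back upright in the middle of its own stand, the glass salt grinder on the round china saucer, the wooden pepper mill in the square steel tray, the wide low tin on the square wooden board and the tall slim tin on the round cork mat. A stand holds only one thing, so set things aside on the bare bit of shelf as you need to; put everything down gently, do not drop it or let it tip over, and leave the mug of spoons and the timer where they are.

Things in the scene. Friction and masses are not known exactly. Their poses are not given: they have to be found in the camera images.
- salt_grinder: Salt grinder: clear glass with white salt inside, steel head. Glass 46 mm diameter up to 82 mm above the foot, 38 mm neck, head 47 mm diameter from 90 to 118 mm, overall 122 mm tall, about 0.24 kg. Origin: centre of its underside, z up its axis. Easily gripped round the glass about 62 mm up. Loose; starts on the board or on the mat.
- pepper_mill: Pepper mill of dark turned wood, steel button on top: foot 52 mm diameter tapering to a straight 40 mm shaft from 36 to 82 mm up, rounded head 47 mm diameter above that, overall 127 mm tall, about 0.20 kg. Origin: centre of its underside, z up its axis. Easily gripped round the shaft about 60 mm up. Loose; starts on the board or on the mat.
- wide_tin: Wide, low round aluminium tin with a knurled screw lid, 66 mm diameter, 55 mm tall, about 0.22 kg. Origin: centre of its underside, z up its axis. Easily gripped across its diameter about 35 mm up. Loose; starts on the saucer or on the tray.
- slim_tin: Tall, slim round aluminium tin with a knurled screw lid, 48 mm diameter, 95 mm tall, about 0.18 kg. Origin: centre of its underside, z up its axis. Easily gripped across its diameter about 55 mm up. Loose; starts on the saucer or on the tray.
- saucer: Round white china saucer with a raised rim, home of the salt grinder: 112 mm diameter, rim 9 mm high, flat floor inside about 88 mm in diameter and 4 mm above its origin. Origin: centre of its underside. Fixed on the shelf, in one row along y with the other stands and the timer, about 140 mm apart; one place in this row, as big as the others, is bare.
- tray: Square dark steel tray with a raised rim, home of the pepper mill: 108 mm square, rim 11 mm high and 3 mm thick, floor inside 102 mm square and 4 mm above its origin. Origin: centre of its underside; x and y along its sides. Fixed on the shelf, which is galvanised sheet steel, its top 100 mm above the worktop.
- board: Flat square board of pale wood, home of the wide tin: 108 mm square, 8 mm thick, no rim. Origin: centre of its underside; x and y along its sides. Fixed on the shelf, whose board is 250 mm deep (world x 0.435 to 0.685 m) and 1180 mm long (world y -0.59 to 0.59 m).
- mat: Flat round cork mat, home of the slim tin: 104 mm diameter, 8 mm thick, no rim. Origin: centre of its underside. Fixed on the shelf.
- timer: Bystander, to be left alone: round white wind-up kitchen timer, 62 mm diameter, 49 mm tall, standing loose on the shelf in the row of stands. Origin: centre of its underside.
- spoon_mug: Bystander, to be left alone: turquoise enamel mug 84 mm in diameter and 88 mm tall, handle towards its +y, holding wooden spoons that rise to about 205 mm above its foot. Stands loose near the left (+y) end of the shelf. Origin: centre of its underside.

How it is judged:
By the outcome, as a careful person would: the job done as asked, in the order asked, and still so for the second after the job is handed in, with the robot touching nothing.
It also fails if it takes over 141 s, if anything falls off the work surface, if the arm or the gripper's body presses on something with over 40 N, if the wrist force passes 120 N, or if a joint passes its speed limit or range.

## Working session

There is one attempt and no reset: what is moved stays moved. The work goes in short steps, Python scripts to look and compute and a tool call to move; the robot and the scene stay as the last step left them, time stands still between calls to the robot, and variables do not carry over. Pictures are saved under pics/ and viewed, and the job is handed in when it is done.

Besides the shell and the picture viewer there is one more tool, called after ">>>" as name(argument=value, ...) on one line, values as JSON. arm_command: Moves the arm, as the interface text tells. Its arguments: {"type":"object","properties":{"targets":{"type":"array"},"squeeze":{"type":"number"}},"required":["targets"]}

```bash
mkdir -p pics; python3 - <<'E'
from rig import bot
import cv2
s=bot.get_state();print({k:s[k] for k in('clock','position','ee_rot','force','grip_width')})
for n in('scene','top'):
    p=bot.camera(n);cv2.imwrite(f'pics/{n}0.png',p['img'][:,:,::-1]);print(n,p['fx'],p['world_to_cam'].round(3).tolist() if hasattr(p['world_to_cam'],'round') else p['world_to_cam'])
    for t in['salt_grinder','pepper_mill','wide_tin','slim_tin','saucer','tray','board','mat','timer','spoon_mug']:
        r=bot.find_in(p,t);q=bot.pinpoint(p,t)
        print(t,[([int(v) for v in a['rect']],round(a['score'],2)) for a in r[:2]],[([int(v) for v in a['pixel']],round(a['score'],2)) for a in q[:2]])
E
```

```text
{'clock': 0.0, 'position': array([ 196.35854853, -592.98024502,  223.82296209]), 'ee_rot': array([-1.79928531e+02,  5.30670538e-03,  1.83235487e+01]), 'force': array([ 0.08866058, -1.02130899,  1.06935577]), 'grip_width': 94.26097890647384}
scene 518.1682043142964 [[-0.583, 0.812, -0.004, 265.086], [0.631, 0.45, -0.632, -280.758], [-0.511, -0.371, -0.775, 1760.159], [0.0, 0.0, 0.0, 1.0]]
salt_grinder [([353, 240, 378, 283], 0.57), ([222, 169, 240, 210], 0.45)] [([363, 274], 0.79)]
pepper_mill [([219, 172, 241, 210], 0.74)] [([234, 204], 0.6)]
wide_tin [([299, 228, 325, 254], 0.79)] [([312, 250], 0.67), ([233, 205], 0.44)]
slim_tin [([400, 270, 423, 308], 0.92), ([338, 261, 380, 298], 0.72)] [([408, 296], 0.81), ([410, 299], 0.18)]
saucer [([389, 280, 433, 322], 0.86)] []
tray [([282, 239, 344, 274], 0.94)] [([312, 255], 0.57)]
board [([207, 190, 262, 225], 0.57), ([302, 227, 325, 255], 0.55)] [([236, 201], 0.62), ([234, 201], 0.61)]
mat [([336, 263, 382, 299], 0.63)] [([355, 276], 0.59)]
timer [([190, 164, 213, 187], 0.85)] [([204, 181], 0.72), ([315, 252], 0.47)]
spoon_mug [] [([464
[... 158 characters left out ...]
]
salt_grinder [([246, 217, 274, 252], 0.97), ([318, 223, 350, 260], 0.73)] [([264, 243], 0.76)]
pepper_mill [([458, 227, 491, 260], 0.92)] [([470, 246], 0.84), ([126, 229], 0.36)]
wide_tin [([319, 222, 352, 259], 0.66)] [([333, 245], 0.86)]
slim_tin [([187, 225, 215, 260], 0.62)] [([203, 249], 0.91)]
saucer [([176, 219, 227, 274], 0.75)] [([204, 245], 0.67)]
tray [([306, 211, 364, 269], 0.65)] [([334, 238], 0.95)]
board [([433, 224, 495, 277], 0.87)] [([464, 250], 0.68)]
mat [([243, 217, 287, 262], 0.67)] [([265, 241], 0.97)]
timer [([519, 247, 553, 274], 0.9)] [([532, 262], 0.62)]
spoon_mug [([72, 191, 147, 248], 0.83), ([247, 218, 274, 249], 0.35)] [([127, 231], 0.83), ([332, 241], 0.21)]
```

View pics/scene0.png

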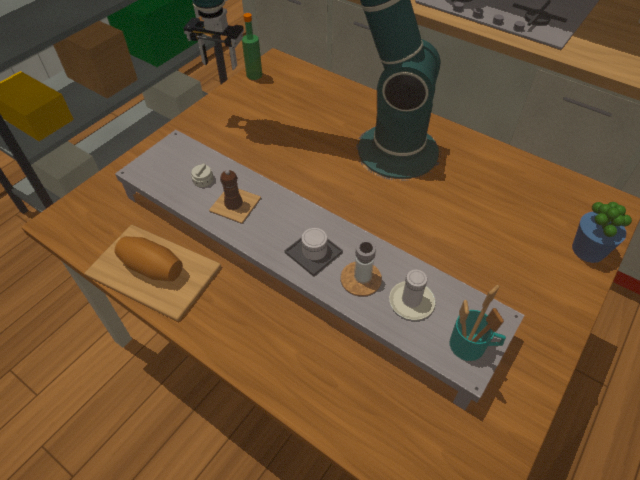

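View pics/top0.png

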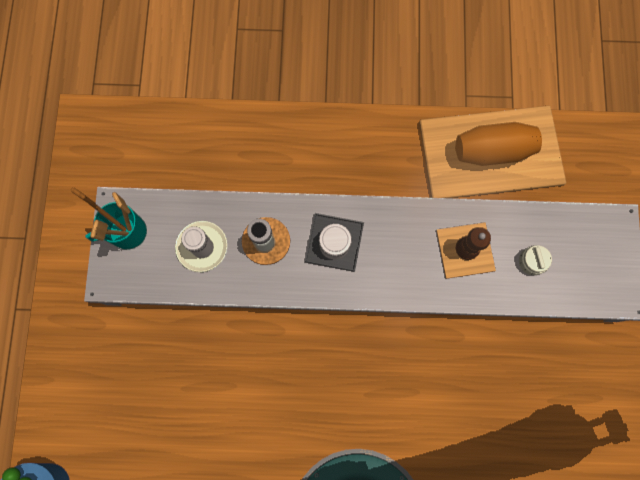

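The row from left to right (top view) is saucer with slim tin (200,246), mat with salt grinder (266,241), tray with wide tin (334,241), a bare slot near (400,245), board with pepper mill (466,250) and timer (536,260). I'll fit the poses by silhouette.

```bash
cat > h.py <<'E'
import numpy as np,cv2
from scipy.optimize import minimize
from rig import bot
A=np.linspace(0,2*np.pi,48,endpoint=False)
OBJ={'salt_grinder':[(0,23),(82,23),(84,19),(90,19),(90,23.5),(118,23.5),(122,15)],
'pepper_mill':[(0,26),(36,20),(82,20),(95,23.5),(108,23.5),(120,15),(127,7)],
'wide_tin':[(0,33),(55,33)],'slim_tin':[(0,24),(95,24)],'timer':[(0,31),(49,31)],
'saucer':[(0,35),(9,56)],'mat':[(0,52),(8,52)],'tray':[(0,54),(11,54)],'board':[(0,54),(8,54)]}
SQ=('tray','board')
def proj(c,P):
    P=np.asarray(P,float).reshape(-1,3);M=np.asarray(c['world_to_cam']);q=P@M[:3,:3].T+M[:3,3]
    return np.c_[q[:,0]/q[:,2]*c['fx']+c['cx'],q[:,1]/q[:,2]*c['fy']+c['cy']]
def unproj(c,px,z):
    M=np.asarray(c['world_to_cam']);R=M[:3,:3];o=-R.T@M[:3,3]
    d=R.T@np.array([(px[0]-c['cx'])/c['fx'],(px[1]-c['cy'])/c['fy'],1]);return o+d*(z-o[2])/d[2]
S=8
def sil(c,n,x,y,z,yaw=0,box=None):
    l,t,w,h=box;im=np.zeros((h*4,w*4),np.uint8)
    pr=OBJ[n]
    rings=[]
    for hh,r in pr:
        if n in SQ:
            a=np.deg2rad(yaw+45+90*np.arange(4));rr=r*2**.5
        else: a=A;rr=r
        rings.append(proj(c,np.c_[x+rr*np.cos(a),y+rr*np.sin(a),np.full(len(a),z+hh)]))
    for a,b in zip(rings[:-1],rings[1:]):
        p=cv2.convexHull(np.float32(np.r_[a,b]))[:,0]
        q=((p-[l,t]+.5)*4-.5)
        cv2.fillConvexPoly(im,np.round(q*16).astype(np.int32),255,cv2.LINE_AA,4)
    return cv2.resize(im,(w,h),interpolation=cv2.INTER_AREA)/255.
def fit(views,n,x0,z,occ=None):
    """views: list of (cam,region); occ list of occluder masks"""
    use=[]
    for i,(c,r) in enumerate(views):
        u=proj(c,[x0[0],x0[1],z])[0];box=(int(u[0])-75,int(u[1])-90,150,150)
        l,t,w,h=box;l=max(l,0);t=max(t,0);box=(l,t,min(w,640-l),min(h,480-t))
        l,t,w,h=box
        m=r[t:t+h,l:l+w].astype(float);k=np.ones_like(m)
        if occ is not None and occ[i] is not None:k=1-cv2.dilate(occ[i].astype(np.uint8),np.ones((3,3)))[t:t+h,l:l+w]
        use.append((c,m,k,box))
    def f(p):
        e=0
        for c,m,k,box in use:
            s=sil(c,n,p[0],p[1],z,p[2] if len(p)>2 else 0,box)
            e+=(np.abs(s-m)*k).sum()/max((s*k).sum(),1)
        return e/len(use)
    p0=list(x0[:2])+([0.] if n in SQ else [])
    best=None
    for y in ([0,-15,15] if n in SQ else [0]):
        q=p0[:2]+([y] if n in SQ else [])
        sx=np.array([q]+[[v+(6 if j==i else 0) for j,v in enumerate(q)] for i in range(len(q))])
        r=minimize(f,q,method='Nelder-Mead',options=dict(initial_simplex=sx,xatol=.05,fatol=1e-5))
        if best is None or r.fun<best.fun:best=r
    return best.x,best.fun
def tr(c,n,near=None):
    R=bot.trace(c,n)
    if not R:return None
    if near is not None:
        for r in R:
            a=r['rect']
            if a[0]-15<near[0]<a[2]+15 and a[1]-15<near[1]<a[3]+15 and r['score']>.2:return r['region']
        return None
    return R[0]['region']
E
python3 - <<'E'
from h import *
cs=[bot.camera('top'),bot.camera('scene')]
pin={'salt_grinder':(264,243),'pepper_mill':(470,246),'wide_tin':(333,245),'slim_tin':(203,249),'timer':(532,262),'saucer':(202,246),'tray':(334,240),'board':(465,250),'mat':(266,241)}
on={'salt_grinder':108,'pepper_mill':108,'wide_tin':104,'slim_tin':104,'timer':100}
carry={'saucer':'slim_tin','mat':'salt_grinder','tray':'wide_tin','board':'pepper_mill'}
reg={}
for n in pin:
    z=on.get(n,100);x0=unproj(cs[0],pin[n],z)
    reg[n]=[tr(c,n,proj(c,x0)[0]) for c in cs]
for n in pin:
    z=on.get(n,100);x0=unproj(cs[0],pin[n],z)
    out=[]
    for ii in([0],[1],[0,1]):
        if any(reg[n][i] is None for i in ii):out.append(None);continue
        occ=[reg[carry[n]][i] for i in ii] if n in carry else None
        p,e=fit([(cs[i],reg[n][i]) for i in ii],n,x0,z,occ)
        out.append((p.round(1).tolist(),round(e,3)))
    print(n,x0.round(0),out)
E
```

```text
salt_grinder [569. 218. 108.] [([570.6, 217.4], np.float64(0.052)), ([570.6, 216.7], np.float64(0.106)), ([570.6, 217.2], np.float64(0.08))]
pepper_mill [ 578. -220.  108.] [([574.3, -214.4], np.float64(0.138)), ([573.5, -215.1], np.float64(0.097)), ([574.2, -214.4], np.float64(0.118))]
wide_tin [571.  71. 104.] [([573.2, 69.0], np.float64(0.079)), ([573.7, 67.3], np.float64(0.086)), ([574.0, 67.9], np.float64(0.086))]
slim_tin [553. 348. 104.] [([556.1, 349.4], np.float64(0.061)), ([558.2, 348.9], np.float64(0.076)), ([556.4, 349.2], np.float64(0.074))]
timer [ 549. -354.  100.] [([548.0, -347.4], np.float64(0.176)), ([551.3, -353.6], np.float64(0.212)), ([551.3, -353.5], np.float64(0.196))]
saucer [560. 351. 100.] [([558.5, 353.1], np.float64(0.096)), ([559.8, 351.9], np.float64(0.072)), ([559.1, 352.6], np.float64(0.087))]
tray [583.  69. 100.] [([578.3, 69.2, -9.1], np.float64(0.044)), ([579.1, 68.3, -8.4], np.float64(0.049)), ([578.6, 68.9, -8.9], np.float64(0.05))]
board [ 571. -212.  100.] [([570.5, -211.3, 10.6], np.float64(0.052)), ([570.6, -210.7, 10.6], np.float64(0.063)), ([570.5, -210.9, 10.6], np.float64(0.058))]
mat [576. 215. 100.] [([576.4, 215.6], np.float64(0.061)), ([576.7, 215.0], np.float64(0.065)), ([576.6, 215.3], np.float64(0.064))]
```

>>> arm_command(targets=[[[0.094,0.03,-0.025,-0.03,0,0,-0.1],[0.094,0.06,-0.05,-0.06,0,0,-0.2],[0.094,0.09,-0.075,-0.09,0,0,-0.3],[0.094,0.12,-0.1,-0.11,0,0,-0.4],[0.094,0.15,-0.13,-0.116,0,0,-0.5],[0.094,0.18,-0.16,-0.116,0,0,-0.6],[0.094,0.21,-0.185,-0.116,0,0,-0.7],[0.094,0.24,-0.21,-0.116,0,0,-0.8],[0.094,0.27,-0.24,-0.116,0,0,-0.9],[0.094,0.3,-0.27,-0.116,0,0,-1.0],[0.094,0.33,-0.295,-0.116,0,0,-1.1],[0.094,0.36,-0.32,-0.116,0,0,-1.2]]])

```text
clock: 4.1
position: [430.0, -187.6, 340.8]
ee_rot: [180.0, 0.0, 87.3]
force: [0.4, -1.2, 0.6]
grip_width: 94.2
```

```bash
cat > st.py <<'E'
import sys
from h import *
from scipy.spatial.transform import Rotation as Ro
s=bot.get_state();R=Ro.from_euler('xyz',s['ee_rot'],degrees=True);G=Ro.from_euler('xyz',[180,0,90],degrees=True)
print('clock',round(s['clock'],2),'pos',s['position'].round(1),'rot',s['ee_rot'].round(2),'F',s['force'].round(1),'w',round(s['grip_width'],1),'j',np.round(s['joint_pos'],0)[[3,5,6]])
if len(sys.argv)>3:
    t=np.array(list(map(float,sys.argv[1:4])))
    print('shift m',(R.inv().apply(t-s['position'])/1000).round(4),'turn',(R.inv()*G).as_rotvec().round(4))
E
python3 st.py 574 68 335
```

```text
clock 4.1 pos [ 430.  -187.6  340.8] rot [1.7997e+02 4.0000e-02 8.7350e+01] F [ 0.4 -1.2  0.6] w 94.2 j [104.  73.  16.]
shift m [0.262  0.132  0.0057] turn [ 0.0006  0.0008 -0.0463]
```

>>> arm_command(targets=[[[0.094,0.035,0.018,0.0,0,0,-0.01],[0.094,0.07,0.036,0.0,0,0,-0.02],[0.094,0.105,0.053,0.0,0,0,-0.03],[0.094,0.14,0.07,0.0,0,0,-0.046],[0.094,0.175,0.088,0.0,0,0,-0.046],[0.094,0.21,0.106,0.005,0,0,-0.046],[0.094,0.24,0.121,0.03,0,0,-0.046],[0.094,0.255,0.129,0.06,0,0,-0.046],[0.094,0.262,0.132,0.085,0,0,-0.046],[0.094,0.262,0.132,0.1,0,0,-0.046],[0.094,0.262,0.132,0.105,0,0,-0.046],[0.094,0.262,0.132,0.105,0,0,-0.046]]])

```text
clock: 5.1
position: [573.6, 67.6, 234.9]
ee_rot: [-179.9, 0.0, 90.0]
force: [-0.6, -0.1, 0.6]
grip_width: 94.2
```

```bash
python3 st.py 574 68 139
```

```text
clock 5.1 pos [573.6  67.6 234.9] rot [-1.7993e+02  5.0000e-02  8.9980e+01] F [-0.6 -0.1  0.6] w 94.2 j [ 98.  65. -22.]
shift m [0.0004 0.0005 0.0959] turn [-0.0012  0.0008 -0.0004]
```

>>> arm_command(targets=[[[0.094,0,0,0.02,0,0,0],[0.094,0,0,0.045,0,0,0],[0.094,0,0,0.07,0,0,0],[0.094,0,0,0.085,0,0,0],[0.094,0,0,0.093,0,0,0],[0.094,0,0,0.096,0,0,0],[0.094,0,0,0.096,0,0,0],[0.08,0,0,0.096,0,0,0],[0.07,0,0,0.096,0,0,0],[0.06,0,0,0.096,0,0,0],[0.055,0,0,0.096,0,0,0],[0.055,0,0,0.096,0,0,0]]], squeeze=15)

```text
clock: 6.1
position: [573.6, 67.6, 139.3]
ee_rot: [-180.0, 0.1, 90.0]
force: [-0.7, 0.0, 4.1]
grip_width: 65.9
```

```bash
python3 st.py 572 -71 200;python3 st.py 572 -71 135
```

```text
clock 6.1 pos [573.6  67.6 139.3] rot [-1.7996e+02  5.0000e-02  8.9980e+01] F [-0.7  0.   4.1] w 65.9 j [103.  55. -26.]
shift m [-0.1386 -0.0016 -0.0606] turn [-0.0007  0.0009 -0.0003]
clock 6.1 pos [573.6  67.6 139.3] rot [-1.7996e+02  5.0000e-02  8.9980e+01] F [-0.7  0.   4.1] w 65.9 j [103.  55. -26.]
shift m [-0.1386 -0.0016  0.0044] turn [-0.0007  0.0009 -0.0003]
```

>>> arm_command(targets=[[[0.055,0,0,-0.01,0,0,0],[0.055,0,0,-0.03,0,0,0],[0.055,0,0,-0.05,0,0,0],[0.055,-0.01,0,-0.06,0,0,0],[0.055,-0.03,0,-0.06,0,0,0],[0.055,-0.06,0,-0.06,0,0,0],[0.055,-0.09,-0.001,-0.06,0,0,0],[0.055,-0.115,-0.0015,-0.06,0,0,0],[0.055,-0.13,-0.0016,-0.055,0,0,0],[0.055,-0.1386,-0.0016,-0.04,0,0,0],[0.055,-0.1386,-0.0016,-0.025,0,0,0],[0.055,-0.1386,-0.0016,-0.015,0,0,0]]])

```text
clock: 7.1
position: [571.6, -71.2, 153.4]
ee_rot: [-179.9, 0.0, 89.9]
force: [-0.0, -0.1, -1.6]
grip_width: 65.9
```

```bash
python3 st.py 572 -71 135.3
```

```text
clock 7.1 pos [571.6 -71.2 153.4] rot [-1.7991e+02  3.0000e-02  8.9950e+01] F [-0.  -0.1 -1.6] w 65.9 j [102.  56. -11.]
shift m [0.0002 0.0005 0.0181] turn [-0.0015  0.0006 -0.001 ]
```

>>> arm_command(targets=[[[0.055,0,0,0.005,0,0,0],[0.055,0,0,0.01,0,0,0],[0.055,0,0,0.013,0,0,0],[0.055,0,0,0.015,0,0,0],[0.055,0,0,0.0165,0,0,0],[0.055,0,0,0.0175,0,0,0],[0.055,0,0,0.0178,0,0,0],[0.055,0,0,0.018,0,0,0],[0.055,0,0,0.018,0,0,0]]])

```text
clock: 7.85
position: [571.6, -71.2, 135.5]
ee_rot: [-179.9, 0.0, 89.9]
force: [-0.4, -0.5, -2.0]
grip_width: 65.7
```

>>> arm_command(targets=[[[0.055,0,0,0.0005,0,0,0],[0.055,0,0,0.001,0,0,0],[0.055,0,0,0.001,0,0,0]]])

```text
clock: 8.1
position: [571.7, -71.2, 135.3]
ee_rot: [-179.9, 0.1, 89.9]
force: [-4.9, 1.4, 11.1]
grip_width: 65.6
```

Contact. Release, then rise.

>>> arm_command(targets=[[[0.064,0,0,-0.0005,0,0,0],[0.068,0,0,-0.0005,0,0,0],[0.075,0,0,-0.0005,0,0,0],[0.085,0,0,-0.0005,0,0,0],[0.094,0,0,-0.0005,0,0,0],[0.094,0,0,-0.01,0,0,0],[0.094,0,0,-0.04,0,0,0],[0.094,0,0,-0.075,0,0,0],[0.094,0,0,-0.11,0,0,0],[0.094,0,0,-0.145,0,0,0],[0.094,0,0,-0.18,0,0,0],[0.094,0,0,-0.2,0,0,0]]])

```text
clock: 9.1
position: [572.4, -70.6, 340.0]
ee_rot: [179.8, 0.1, 90.0]
force: [-0.3, 0.2, 0.8]
grip_width: 94.1
```

```bash
python3 st.py 574 -214.5 335;python3 st.py 574 -214.5 168; python3 - <<'E'
from h import *
c=bot.camera('top');cv2.imwrite('pics/t1.png',c['img'][:,:,::-1])
c=bot.camera('scene');cv2.imwrite('pics/s1.png',cv2.resize(c['img'][120:360,150:470,::-1],None,fx=2,fy=2))
E
```

```text
clock 9.1 pos [572.4 -70.6 340. ] rot [1.7983e+02 1.0000e-01 8.9960e+01] F [-0.3  0.2  0.8] w 94.1 j [90. 76. -5.]
shift m [-0.1439  0.0017  0.0053] turn [ 0.003   0.0017 -0.0006]
clock 9.1 pos [572.4 -70.6 340. ] rot [1.7983e+02 1.0000e-01 8.9960e+01] F [-0.3  0.2  0.8] w 94.1 j [90. 76. -5.]
shift m [-0.1436  0.0011  0.1723] turn [ 0.003   0.0017 -0.0006]
```

View pics/s1.png

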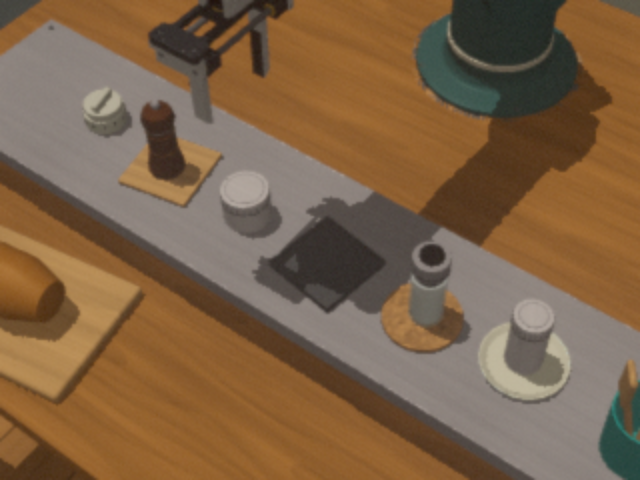

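The wide tin stands upright at crop (246,200) on the bare shelf, and the tray is empty at (327,262). Pepper mill next.

>>> arm_command(targets=[[[0.094,-0.03,0,0,0,0,0],[0.094,-0.065,0,0,0,0,0],[0.094,-0.1,0.001,0,0,0,0],[0.094,-0.125,0.001,0,0,0,0],[0.094,-0.138,0.0015,0,0.002,0,0],[0.094,-0.1437,0.0014,0.005,0.003,0.001,0],[0.094,-0.1437,0.0014,0.015,0.003,0.001,0],[0.094,-0.1437,0.0014,0.035,0.003,0.001,0],[0.094,-0.1437,0.0014,0.06,0.003,0.001,0],[0.094,-0.1437,0.0014,0.085,0.003,0.001,0],[0.094,-0.1437,0.0014,0.1,0.003,0.001,0],[0.094,-0.1437,0.0014,0.1,0.003,0.001,0]]])

```text
clock: 10.2
position: [573.4, -212.1, 236.1]
ee_rot: [-179.8, -0.1, 90.1]
force: [0.9, -0.2, -1.1]
grip_width: 94.2
```

```bash
python3 st.py 574 -214.5 168
```

```text
clock 10.2 pos [ 573.4 -212.1  236.1] rot [-1.7983e+02 -8.0000e-02  9.0100e+01] F [ 0.9 -0.2 -1.1] w 94.2 j [93. 66.  6.]
shift m [-0.0025  0.0008  0.0681] turn [-0.0029 -0.0014  0.0017]
```

>>> arm_command(targets=[[[0.094,-0.0015,0.0005,0.015,0,0,0],[0.094,-0.0025,0.0008,0.035,-0.001,0,0],[0.094,-0.0025,0.0008,0.055,-0.001,0,0],[0.094,-0.0025,0.0008,0.065,-0.001,0,0],[0.094,-0.0025,0.0008,0.068,-0.001,0,0],[0.085,-0.0025,0.0008,0.068,-0.001,0,0],[0.07,-0.0025,0.0008,0.068,-0.001,0,0],[0.055,-0.0025,0.0008,0.068,-0.001,0,0],[0.047,-0.0025,0.0008,0.068,-0.001,0,0],[0.04,-0.0025,0.0008,0.068,-0.001,0,0],[0.03,-0.0025,0.0008,0.068,-0.001,0,0],[0.03,-0.0025,0.0008,0.068,-0.001,0,0]]], squeeze=15)

```text
clock: 11.2
position: [574.0, -214.5, 168.3]
ee_rot: [-179.9, -0.1, 90.1]
force: [0.2, 0.4, 0.0]
grip_width: 50.8
```

```bash
python3 st.py 578.6 69 166
```

```text
clock 11.2 pos [ 574.  -214.5  168.3] rot [-1.799e+02 -7.000e-02  9.009e+01] F [0.2 0.4 0. ] w 50.8 j [96. 59.  5.]
shift m [0.2835 0.005  0.0027] turn [-0.0017 -0.0013  0.0016]
```

Still closing; wait.

>>> arm_command(targets=[[[0.03,0,0,0,0,0,0],[0.03,0,0,0,0,0,0],[0.03,0,0,0,0,0,0],[0.03,0,0,0,0,0,0],[0.03,0,0,0,0,0,0]]])

```text
clock: 11.62
position: [574.0, -214.5, 168.3]
ee_rot: [-179.9, -0.1, 90.1]
force: [-0.9, -0.9, 0.8]
grip_width: 45.7
```

```bash
python3 st.py 578.6 69 250;python3 st.py 578.6 69 164
```

```text
clock 11.62 pos [ 574.  -214.5  168.3] rot [-1.799e+02 -7.000e-02  9.009e+01] F [-0.9 -0.9  0.8] w 45.7 j [96. 59.  5.]
shift m [ 0.2836  0.0049 -0.0813] turn [-0.0018 -0.0013  0.0016]
clock 11.62 pos [ 574.  -214.5  168.3] rot [-1.799e+02 -7.000e-02  9.009e+01] F [-0.9 -0.9  0.8] w 45.7 j [96. 59.  5.]
shift m [0.2835 0.0051 0.0047] turn [-0.0018 -0.0013  0.0016]
```

>>> arm_command(targets=[[[0.03,0,0,0,0,0,0],[0.03,0,0,0,0,0,0],[0.03,0,0,0,0,0,0]]])

```text
clock: 11.87
position: [574.0, -214.5, 168.3]
ee_rot: [-179.9, -0.1, 90.1]
force: [-0.6, -0.4, -0.2]
grip_width: 45.5
```

```bash
python3 - <<'E'
from h import *
c=bot.camera('top');a=cv2.resize(c['img'][190:310,400:560,::-1],None,fx=4,fy=4,interpolation=cv2.INTER_CUBIC)
cv2.imwrite('pics/t2.png',a)
c=bot.camera('scene');cv2.imwrite('pics/s2.png',cv2.resize(c['img'][120:240,160:320,::-1],None,fx=4,fy=4,interpolation=cv2.INTER_CUBIC))
E
```

```text
(no output)
```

View pics/t2.png

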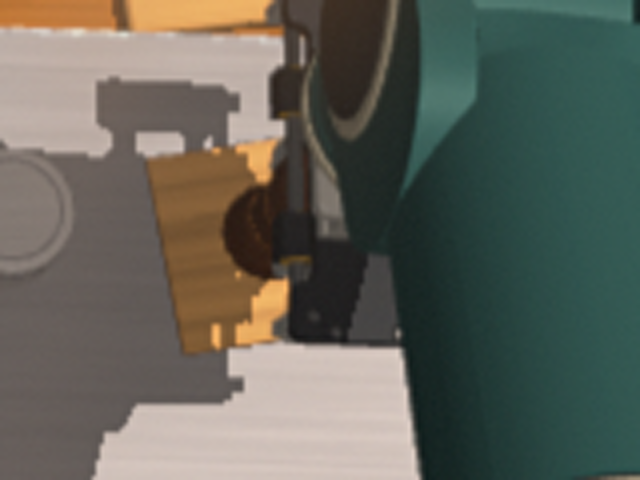

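View pics/s2.png

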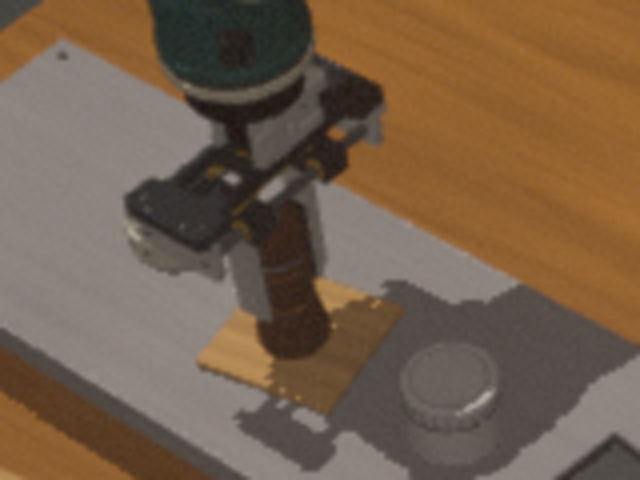

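>>> arm_command(targets=[[[0.055,0,0,0,0,0,0],[0.055,0,0,0,0,0,0],[0.055,0,0,0.002,0,0,0],[0.055,0,0,0.004,0,0,0],[0.055,0,0,0.004,0,0,0],[0.03,0,0,0.004,0,0,0],[0.03,0,0,0.004,0,0,0],[0.03,0,0,0.004,0,0,0],[0.03,0,0,0.004,0,0,0],[0.03,0,0,0.004,0,0,0],[0.03,0,0,0.004,0,0,0]]])

```text
clock: 12.88
position: [574.0, -214.5, 164.3]
ee_rot: [-179.9, -0.1, 90.1]
force: [-1.2, -0.2, -1.3]
grip_width: 45.2
```

>>> arm_command(targets=[[[0.03,0,0,0,0,0,0],[0.03,0,0,0,0,0,0],[0.03,0,0,0,0,0,0],[0.03,0,0,0,0,0,0]]], squeeze=20)

```text
clock: 13.22
position: [573.9, -214.5, 164.3]
ee_rot: [-179.9, -0.1, 90.1]
force: [0.0, 0.7, -0.5]
grip_width: 45.3
```

```bash
python3 - <<'E'
from h import *
s=bot.get_state();print(s['force'],s['ft_torque'],s['grip_width'])
c=bot.camera('scene');cv2.imwrite('pics/s3.png',cv2.resize(c['img'][150:220,190:280,::-1],None,fx=8,fy=8,interpolation=cv2.INTER_CUBIC))
E
```

```text
[ 0.01054716  0.67945748 -0.54185355] [-0.01418401  0.05578125  0.01662495] 45.31708142657252
```

View pics/s3.png

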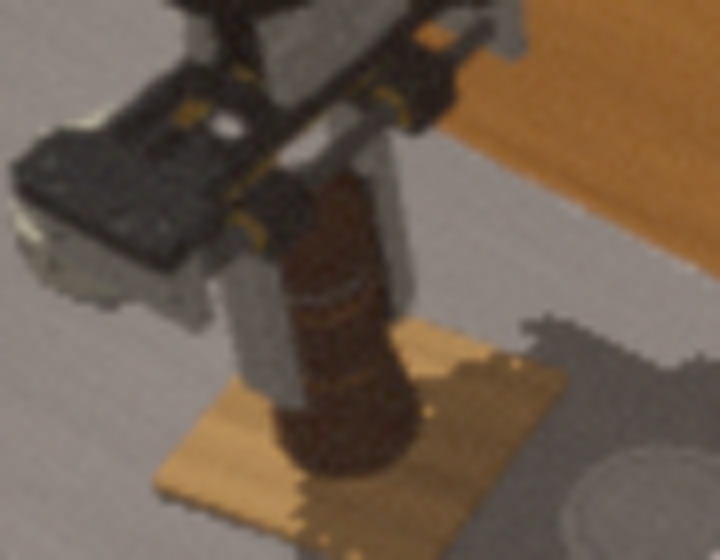

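>>> arm_command(targets=[[[0.03,0,0,-0.002,0,0,0],[0.03,0,0,-0.005,0,0,0],[0.03,0,0,-0.01,0,0,0],[0.03,0,0,-0.015,0,0,0],[0.03,0,0,-0.018,0,0,0],[0.03,0,0,-0.02,0,0,0],[0.03,0,0,-0.02,0,0,0]]])

```text
clock: 13.85
position: [574.2, -214.6, 184.9]
ee_rot: [-179.9, -0.0, 90.1]
force: [0.3, -0.8, -1.7]
grip_width: 45.3
```

```bash
python3 - <<'E'
from h import *
s=bot.get_state();print(s['position'],s['force'],s['ft_torque'],s['grip_width'])
c=bot.camera('scene');cv2.imwrite('pics/s4.png',cv2.resize(c['img'][150:220,190:280,::-1],None,fx=8,fy=8,interpolation=cv2.INTER_CUBIC))
E
```

```text
[ 574.18319789 -214.61389371  184.91841712] [ 0.29911664 -0.84402173 -1.73651426] [-0.06147159 -0.12249009 -0.0131746 ] 45.349914218183294
```

View pics/s4.png

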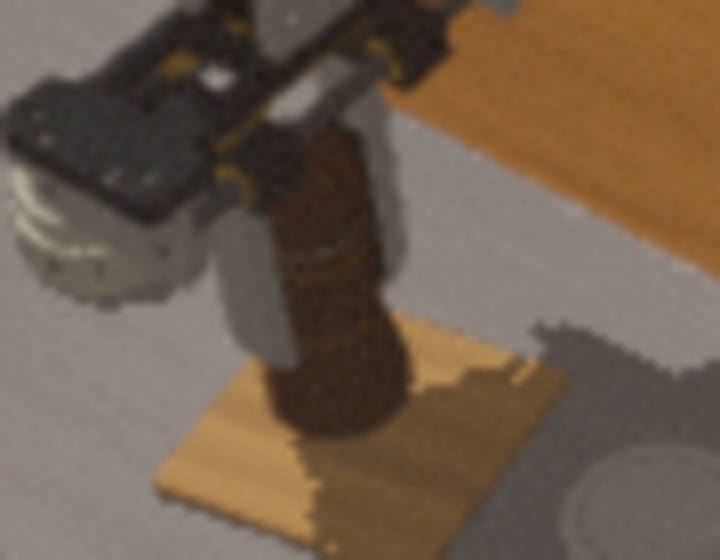

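>>> arm_command(targets=[[[0.03,0,0,-0.01,0,0,0],[0.03,0,0,-0.03,0,0,0],[0.03,0.005,0,-0.05,0,0,0],[0.03,0.02,0,-0.057,0,0,0],[0.03,0.045,0.001,-0.057,0,0,0],[0.03,0.075,0.002,-0.057,0,0,0],[0.03,0.11,0.003,-0.057,0,0,0],[0.03,0.145,0.003,-0.057,0,0,0],[0.03,0.18,0.004,-0.057,0,0,0],[0.03,0.21,0.0045,-0.057,0,0,0],[0.03,0.235,0.0045,-0.057,0,0,0],[0.03,0.255,0.0045,-0.057,0,0,0]]])

```text
clock: 14.9
position: [577.4, 44.0, 241.9]
ee_rot: [-179.9, -0.1, 90.2]
force: [-0.8, 0.0, -1.9]
grip_width: 45.0
```

```bash
python3 st.py 578.6 69 160.3
```

```text
clock 14.9 pos [577.4  44.  241.9] rot [-1.7991e+02 -9.0000e-02  9.0240e+01] F [-0.8  0.  -1.9] w 45.0 j [ 97.  66. -19.]
shift m [0.0249 0.0014 0.0816] turn [-0.0017 -0.0015  0.0042]
```

>>> arm_command(targets=[[[0.03,0.012,0.0005,0,0,0,0.001],[0.03,0.02,0.001,0.003,0,0,0.002],[0.03,0.0245,0.0014,0.012,-0.001,-0.001,0.004],[0.03,0.0249,0.0014,0.025,-0.001,-0.001,0.004],[0.03,0.0249,0.0014,0.04,-0.001,-0.001,0.004],[0.03,0.0249,0.0014,0.053,-0.001,-0.001,0.004],[0.03,0.0249,0.0014,0.062,-0.001,-0.001,0.004],[0.03,0.0249,0.0014,0.069,-0.001,-0.001,0.004],[0.03,0.0249,0.0014,0.073,-0.001,-0.001,0.004],[0.03,0.0249,0.0014,0.073,-0.001,-0.001,0.004]]])

```text
clock: 15.73
position: [578.4, 68.7, 168.1]
ee_rot: [-179.9, -0.0, 90.0]
force: [0.2, -0.6, -2.1]
grip_width: 45.4
```

```bash
python3 st.py 578.6 69 160.3; python3 - <<'E'
from h import *
c=bot.camera('scene');cv2.imwrite('pics/s5.png',cv2.resize(c['img'][190:280,260:370,::-1],None,fx=7,fy=6,interpolation=cv2.INTER_CUBIC))
E
```

```text
clock 15.73 pos [578.4  68.7 168.1] rot [-1.7991e+02 -3.0000e-02  9.0000e+01] F [ 0.2 -0.6 -2.1] w 45.4 j [101.  58. -25.]
shift m [0.0003 0.0003 0.0078] turn [-0.0016 -0.0006 -0.0001]
```

View pics/s5.png

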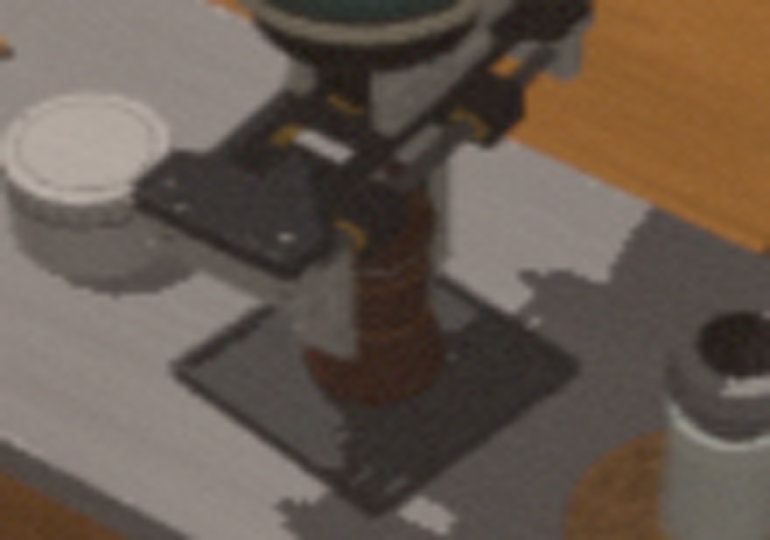

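>>> arm_command(targets=[[[0.03,0,0,0.002,0,0,0],[0.03,0,0,0.004,0,0,0],[0.03,0,0,0.0055,0,0,0],[0.03,0,0,0.0065,0,0,0],[0.03,0,0,0.0072,0,0,0],[0.03,0,0,0.0074,0,0,0],[0.03,0,0,0.0074,0,0,0]]])

```text
clock: 16.37
position: [578.6, 68.9, 161.4]
ee_rot: [-180.0, -0.0, 90.0]
force: [0.2, 0.1, -3.1]
grip_width: 45.3
```

>>> arm_command(targets=[[[0.03,0,0,0.0005,0,0,0],[0.03,0,0,0.001,0,0,0],[0.03,0,0,0.0013,0,0,0],[0.03,0,0,0.0013,0,0,0]]])

```text
clock: 16.7
position: [578.7, 68.9, 160.2]
ee_rot: [-180.0, -0.0, 90.0]
force: [-0.9, -0.4, 0.5]
grip_width: 45.0
```

>>> arm_command(targets=[[[0.03,0,0,0.0003,0,0,0],[0.03,0,0,0.0004,0,0,0],[0.05,0,0,0.0004,0,0,0],[0.055,0,0,0.0004,0,0,0],[0.065,0,0,0.0004,0,0,0],[0.08,0,0,0.0004,0,0,0],[0.094,0,0,0,0,0,0],[0.094,0,0,-0.005,0,0,0],[0.094,0,0,-0.02,0,0,0],[0.094,0,0,-0.05,0,0,0],[0.094,0,0,-0.085,0,0,0],[0.094,0,0,-0.12,0,0,0]]])

```text
clock: 17.7
position: [578.3, 69.0, 281.9]
ee_rot: [-179.9, -0.0, 90.0]
force: [-0.4, -0.2, 0.7]
grip_width: 93.8
```

```bash
python3 st.py 571.6 -71.2 280; python3 st.py 571.6 -71.2 135; python3 - <<'E'
from h import *
c=bot.camera('scene');cv2.imwrite('pics/s6.png',cv2.resize(c['img'][130:310,180:420,::-1],None,fx=3,fy=3,interpolation=cv2.INTER_CUBIC))
E
```

```text
clock 17.7 pos [578.3  69.  281.9] rot [-1.7993e+02 -5.0000e-02  9.0030e+01] F [-0.4 -0.2  0.7] w 93.8 j [ 94.  70. -21.]
shift m [-0.1402 -0.0068  0.0018] turn [-0.0013 -0.0009  0.0005]
clock 17.7 pos [578.3  69.  281.9] rot [-1.7993e+02 -5.0000e-02  9.0030e+01] F [-0.4 -0.2  0.7] w 93.8 j [ 94.  70. -21.]
shift m [-0.1403 -0.0066  0.1468] turn [-0.0013 -0.0009  0.0005]
```

View pics/s6.png

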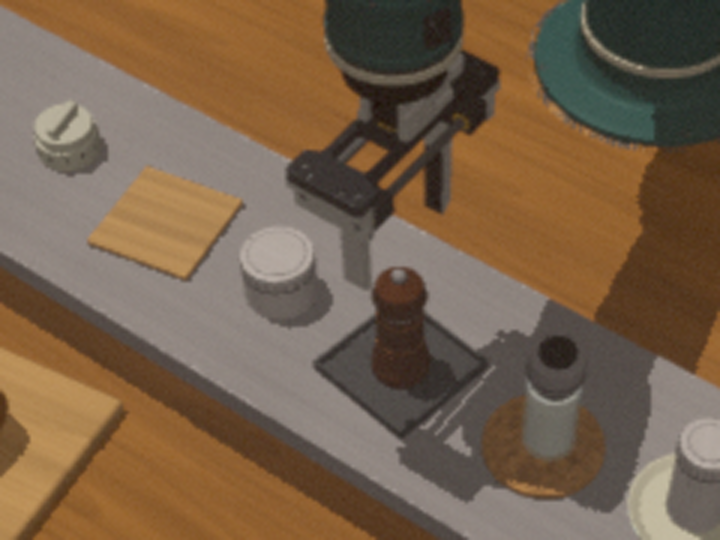

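Pepper mill upright in the tray's middle at crop (400,365). Now the wide tin to the board.

>>> arm_command(targets=[[[0.094,-0.03,-0.001,0,0,0,0],[0.094,-0.065,-0.003,0,0,0,0],[0.094,-0.1,-0.005,0,0,0,0],[0.094,-0.125,-0.006,0.01,0,0,0],[0.094,-0.137,-0.0066,0.03,0,0,0],[0.094,-0.1403,-0.0066,0.055,0,0,0],[0.094,-0.1403,-0.0066,0.085,0,0,0],[0.094,-0.1403,-0.0066,0.11,0,0,0],[0.094,-0.1403,-0.0066,0.13,0,0,0],[0.094,-0.1403,-0.0066,0.142,0,0,0],[0.094,-0.1403,-0.0066,0.1465,0,0,0],[0.094,-0.1403,-0.0066,0.1465,0,0,0]]])

```text
clock: 18.75
position: [575.0, -70.2, 142.0]
ee_rot: [179.6, -0.1, 90.0]
force: [0.5, -0.6, -0.1]
grip_width: 94.2
```

>>> arm_command(targets=[[[0.08,0,0,0,0,0,0],[0.065,0,0,0,0,0,0],[0.055,0,0,0,0,0,0],[0.055,0,0,0,0,0,0],[0.055,0,0,0,0,0,0],[0.055,0,0,0,0,0,0],[0.055,0,0,0,0,0,0]]], squeeze=15)

```text
clock: 19.33
position: [575.1, -70.3, 142.6]
ee_rot: [179.6, -0.1, 90.0]
force: [-2.0, -0.9, 6.7]
grip_width: 66.1
```

```bash
python3 st.py 570.5 -211 200
```

```text
clock 19.33 pos [575.1 -70.3 142.6] rot [ 1.7963e+02 -7.0000e-02  9.0030e+01] F [-2.  -0.9  6.7] w 66.1 j [103.  54. -11.]
shift m [-0.1407 -0.0043 -0.0576] turn [ 0.0065 -0.0013  0.0006]
```

>>> arm_command(targets=[[[0.055,0,0,-0.008,0,0,0],[0.055,0,0,-0.022,0,0,0],[0.055,0,0,-0.036,0,0,0],[0.055,-0.01,0,-0.045,0,0,0],[0.055,-0.03,-0.001,-0.045,0,0,0],[0.055,-0.06,-0.002,-0.045,0,0,0],[0.055,-0.09,-0.003,-0.045,0,0,0],[0.055,-0.115,-0.004,-0.045,0,0,0],[0.055,-0.132,-0.0043,-0.043,0,0,0],[0.055,-0.1407,-0.0043,-0.037,0,0,0],[0.055,-0.1407,-0.0043,-0.03,0,0,0],[0.055,-0.1407,-0.0043,-0.028,0,0,0]]])

```text
clock: 20.33
position: [570.1, -210.4, 168.9]
ee_rot: [179.7, -0.1, 90.0]
force: [-1.5, 0.8, -2.1]
grip_width: 65.5
```

```bash
python3 st.py 570.5 -211 150.6
```

```text
clock 20.33 pos [ 570.1 -210.4  168.9] rot [ 1.7971e+02 -1.3000e-01  9.0030e+01] F [-1.5  0.8 -2.1] w 65.5 j [97. 59.  4.]
shift m [-0.0006  0.0003  0.0183] turn [ 0.0051 -0.0023  0.0006]
```

>>> arm_command(targets=[[[0.055,0,0,0.004,0,0,0],[0.055,0,0,0.008,0,0,0],[0.055,0,0,0.012,0,0,0],[0.055,0,0,0.0145,0,0,0],[0.055,0,0,0.016,0,0,0],[0.055,0,0,0.017,0,0,0],[0.055,0,0,0.0175,0,0,0],[0.055,0,0,0.0175,0,0,0]]])

```text
clock: 21.0
position: [570.3, -210.4, 151.5]
ee_rot: [179.7, -0.1, 90.0]
force: [1.3, 0.2, -1.9]
grip_width: 65.9
```

>>> arm_command(targets=[[[0.055,0,0,0.0005,0,0,0],[0.055,0,0,0.001,0,0,0],[0.055,0,0,0.001,0,0,0]]])

```text
clock: 21.25
position: [570.3, -210.4, 150.6]
ee_rot: [179.7, -0.1, 90.0]
force: [0.1, 0.3, -1.2]
grip_width: 65.6
```

>>> arm_command(targets=[[[0.055,0,0,0.0005,0,0,0],[0.055,0,0,0.0007,0,0,0],[0.055,0,0,0.0007,0,0,0]]])

```text
clock: 21.5
position: [570.3, -210.4, 150.5]
ee_rot: [179.7, -0.1, 90.0]
force: [-4.5, 1.3, 9.5]
grip_width: 65.6
```

>>> arm_command(targets=[[[0.066,0,0,-0.0003,0,0,0],[0.07,0,0,-0.0003,0,0,0],[0.08,0,0,-0.0003,0,0,0],[0.094,0,0,-0.0003,0,0,0],[0.094,0,0,-0.001,0,0,0],[0.094,0,0,-0.01,0,0,0],[0.094,0,0,-0.04,0,0,0],[0.094,0,0,-0.075,0,0,0],[0.094,0,0,-0.11,0,0,0],[0.094,0,0,-0.145,0,0,0],[0.094,0,0,-0.17,0,0,0],[0.094,0,0,-0.18,0,0,0]]])

```text
clock: 22.5
position: [570.3, -210.6, 335.3]
ee_rot: [179.4, 0.0, 90.0]
force: [0.7, -0.2, -0.3]
grip_width: 94.2
```

```bash
python3 st.py 570.6 217 335; python3 - <<'E'
from h import *
c=bot.camera('scene');cv2.imwrite('pics/s7.png',cv2.resize(c['img'][130:310,180:420,::-1],None,fx=3,fy=3,interpolation=cv2.INTER_CUBIC))
for n,x,z in(('wide_tin',(570,-211),108),('pepper_mill',(578.6,69),104),('salt_grinder',(570.6,217),108)):
    m=tr(c,n,proj(c,[*x,z])[0]);print(n,fit([(c,m)],n,x,z) if m is not None else None)
E
```

```text
clock 22.5 pos [ 570.3 -210.6  335.3] rot [1.7941e+02 1.0000e-02 9.0040e+01] F [ 0.7 -0.2 -0.3] w 94.2 j [86. 76.  9.]
shift m [4.276e-01 6.000e-04 3.000e-04] turn [0.0103 0.0001 0.0007]
wide_tin (array([ 568.59624481, -210.81811905]), np.float64(0.09331289856604305))
pepper_mill (array([577.0383517 ,  66.24806892]), np.float64(0.12698246733950405))
salt_grinder (array([571.75391341, 218.04895526]), np.float64(0.12228964952952405))
```

View pics/s7.png

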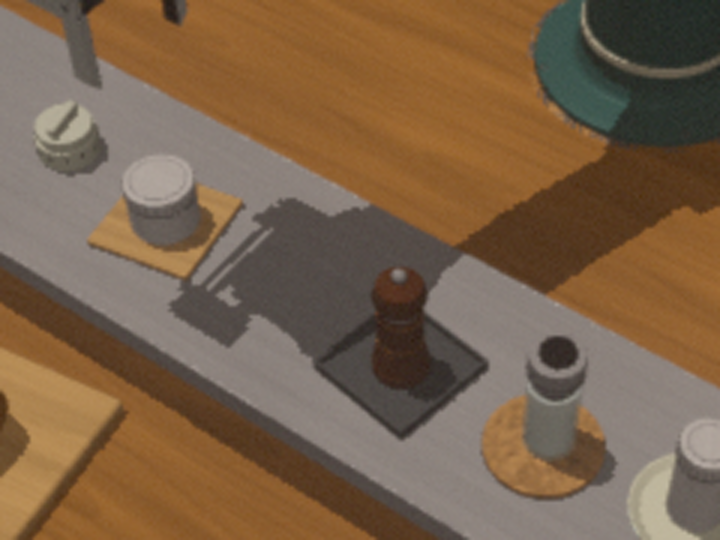

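Wide tin centred on the board at (165,222). Salt grinder next.

>>> arm_command(targets=[[[0.094,0.03,0,0,0.003,0,0],[0.094,0.068,0,0,0.006,0,0],[0.094,0.106,0,0,0.01,0,0],[0.094,0.144,0,0,0.01,0,0],[0.094,0.182,0,0,0.01,0,0],[0.094,0.22,0,0,0.01,0,0],[0.094,0.258,0,0,0.01,0,0],[0.094,0.296,0,0,0.01,0,0],[0.094,0.334,0,0,0.01,0,0],[0.094,0.37,0,0,0.01,0,0],[0.094,0.4,0,0,0.01,0,0],[0.094,0.42,0,0,0.01,0,0]]])

```text
clock: 23.7
position: [567.4, 212.6, 328.8]
ee_rot: [-179.5, -0.1, 90.2]
force: [0.2, -0.3, -0.7]
grip_width: 94.2
```

```bash
python3 st.py 570.8 217.3 170
```

```text
clock 23.7 pos [567.4 212.6 328.8] rot [-1.7954e+02 -1.4000e-01  9.0200e+01] F [ 0.2 -0.3 -0.7] w 94.2 j [ 86.  77. -35.]
shift m [0.0043 0.0047 0.1588] turn [-0.0081 -0.0024  0.0036]
```

>>> arm_command(targets=[[[0.094,0.003,0.003,0.0,-0.004,-0.002,0.003],[0.094,0.0043,0.0047,0.015,-0.008,-0.002,0.003],[0.094,0.0043,0.0047,0.04,-0.008,-0.002,0.003],[0.094,0.0043,0.0047,0.065,-0.008,-0.002,0.003],[0.094,0.0043,0.0047,0.09,-0.008,-0.002,0.003],[0.094,0.0043,0.0047,0.11,-0.008,-0.002,0.003],[0.094,0.0043,0.0047,0.12,-0.008,-0.002,0.003],[0.094,0.0043,0.0047,0.125,-0.008,-0.002,0.003],[0.094,0.0043,0.0047,0.125,-0.008,-0.002,0.003]]])

```text
clock: 24.45
position: [570.9, 216.6, 202.8]
ee_rot: [-179.9, 0.0, 90.0]
force: [0.7, -0.8, 0.7]
grip_width: 94.1
```

```bash
python3 st.py 570.8 217.3 170
```

```text
clock 24.45 pos [570.9 216.6 202.8] rot [-179.9     0.     90.01] F [ 0.7 -0.8  0.7] w 94.1 j [ 95.  64. -40.]
shift m [ 0.0007 -0.      0.0328] turn [-0.0017  0.0001  0.0003]
```

>>> arm_command(targets=[[[0.094,0.0007,0,0.012,-0.001,0,0],[0.094,0.0007,0,0.024,-0.001,0,0],[0.094,0.0007,0,0.031,-0.001,0,0],[0.094,0.0007,0,0.0328,-0.001,0,0],[0.08,0.0007,0,0.0328,-0.001,0,0],[0.065,0.0007,0,0.0328,-0.001,0,0],[0.055,0.0007,0,0.0328,-0.001,0,0],[0.045,0.0007,0,0.0328,-0.001,0,0],[0.035,0.0007,0,0.0328,-0.001,0,0],[0.035,0.0007,0,0.0328,-0.001,0,0],[0.035,0.0007,0,0.0328,-0.001,0,0],[0.035,0.0007,0,0.0328,-0.001,0,0]]], squeeze=15)

```text
clock: 25.45
position: [570.8, 217.3, 170.1]
ee_rot: [-180.0, 0.0, 90.0]
force: [0.9, -0.2, 1.6]
grip_width: 46.9
```

>>> arm_command(targets=[[[0.035,0,0,0,0,0,0],[0.035,0,0,0,0,0,0],[0.035,0,0,0,0,0,0]]])

```text
clock: 25.7
position: [570.9, 217.3, 170.1]
ee_rot: [-180.0, 0.0, 90.0]
force: [0.6, 0.2, 0.4]
grip_width: 46.7
```

```bash
python3 st.py 572 -71 162; python3 - <<'E'
from h import *
c=bot.camera('scene');cv2.imwrite('pics/s8.png',cv2.resize(c['img'][200:310,310:460,::-1],None,fx=5,fy=5,interpolation=cv2.INTER_CUBIC))
E
```

```text
clock 25.7 pos [570.9 217.3 170.1] rot [-179.97    0.     90.02] F [0.6 0.2 0.4] w 46.7 j [ 96.  61. -41.]
shift m [-0.2883  0.0011  0.0081] turn [-0.0005  0.      0.0003]
```

View pics/s8.png

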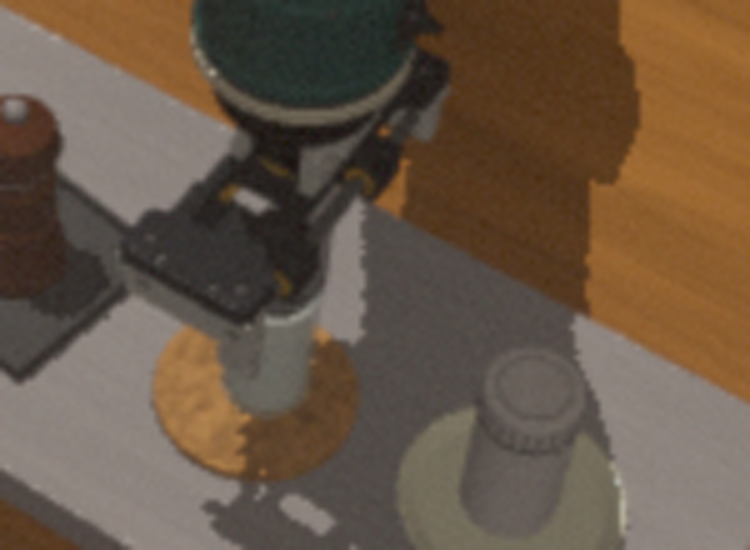

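>>> arm_command(targets=[[[0.035,0,0,-0.005,0,0,0],[0.035,0,0,-0.018,0,0,0],[0.035,0,0,-0.04,0,0,0],[0.035,0,0,-0.068,0,0,0],[0.035,0,0,-0.098,0,0,0],[0.035,0,0,-0.125,0,0,0],[0.035,-0.003,0,-0.145,0,0,0],[0.035,-0.012,0,-0.157,0,0,0],[0.035,-0.03,0,-0.16,0,0,0],[0.035,-0.055,0,-0.16,0,0,0],[0.035,-0.085,0,-0.16,0,0,0],[0.035,-0.115,0,-0.16,0,0,0]]])

```text
clock: 26.75
position: [570.5, 100.8, 330.3]
ee_rot: [-180.0, 0.0, 90.0]
force: [1.6, -0.1, -1.2]
grip_width: 46.8
```

```bash
python3 st.py 572 -71 325
```

```text
clock 26.75 pos [570.5 100.8 330.3] rot [-1.7995e+02  1.0000e-02  9.0050e+01] F [ 1.6 -0.1 -1.2] w 46.8 j [ 90.  76. -24.]
shift m [-0.1718  0.0014  0.0053] turn [-0.0008  0.0002  0.0009]
```

>>> arm_command(targets=[[[0.035,-0.025,0,0,0,0,0],[0.035,-0.055,0,0,0,0,0],[0.035,-0.085,0.001,0,0,0,0],[0.035,-0.115,0.001,0,0,0,0],[0.035,-0.14,0.001,0,0,0,0],[0.035,-0.158,0.0014,0.002,0,0,0],[0.035,-0.168,0.0014,0.01,0,0,0],[0.035,-0.1718,0.0014,0.025,0,0,0],[0.035,-0.1718,0.0014,0.05,0,0,0],[0.035,-0.1718,0.0014,0.075,0,0,0],[0.035,-0.1718,0.0014,0.095,0,0,0],[0.035,-0.1718,0.0014,0.105,0,0,0]]])

```text
clock: 27.75
position: [570.6, -70.6, 222.6]
ee_rot: [-179.8, -0.0, 90.1]
force: [0.2, -0.1, -2.2]
grip_width: 46.3
```

```bash
python3 st.py 572 -71 162.1
```

```text
clock 27.75 pos [570.6 -70.6 222.6] rot [-1.7977e+02 -4.0000e-02  9.0090e+01] F [ 0.2 -0.1 -2.2] w 46.3 j [99. 63. -8.]
shift m [-0.0004  0.0017  0.0605] turn [-0.004  -0.0007  0.0016]
```

>>> arm_command(targets=[[[0.035,0,0,0.012,-0.002,0,0.001],[0.035,0,0,0.027,-0.004,0,0.001],[0.035,0,0,0.04,-0.004,0,0.001],[0.035,0,0,0.049,-0.004,0,0.001],[0.035,0,0,0.055,-0.004,0,0.001],[0.035,0,0,0.058,-0.004,0,0.001],[0.035,0,0,0.0595,-0.004,0,0.001],[0.035,0,0,0.0595,-0.004,0,0.001]]])

```text
clock: 28.42
position: [570.5, -70.5, 163.3]
ee_rot: [180.0, -0.0, 90.0]
force: [-0.2, 0.5, -2.4]
grip_width: 46.8
```

>>> arm_command(targets=[[[0.035,0,0,0.0005,0,0,0],[0.035,0,0,0.001,0,0,0],[0.035,0,0,0.0015,0,0,0],[0.035,0,0,0.0015,0,0,0]]])

```text
clock: 28.75
position: [570.7, -70.5, 162.1]
ee_rot: [179.9, -0.0, 90.0]
force: [0.4, 0.3, 0.2]
grip_width: 46.8
```

>>> arm_command(targets=[[[0.048,0,0,0,0,0,0],[0.055,0,0,0,0,0,0],[0.065,0,0,0,0,0,0],[0.08,0,0,0,0,0,0],[0.094,0,0,0,0,0,0],[0.094,0,0,0,0,0,0],[0.094,0,0,-0.01,0,0,0],[0.094,0,0,-0.035,0,0,0],[0.094,0,0,-0.07,0,0,0],[0.094,0,0,-0.105,0,0,0],[0.094,0,0,-0.135,0,0,0],[0.094,0,0,-0.15,0,0,0]]])

```text
clock: 29.75
position: [571.4, -70.3, 316.9]
ee_rot: [179.7, 0.0, 90.1]
force: [-0.8, 0.1, -0.6]
grip_width: 94.3
```

```bash
python3 st.py 556.6 349.2 310; python3 - <<'E'
from h import *
c=bot.camera('scene');cv2.imwrite('pics/s9.png',cv2.resize(c['img'][140:360,180:520,::-1],None,fx=2.3,fy=2.3,interpolation=cv2.INTER_CUBIC))
for n,x,z in(('slim_tin',(556.6,349),104),('salt_grinder',(570.6,-71),100)):
    m=tr(c,n,proj(c,[*x,z])[0]);print(n,fit([(c,m)],n,x,z) if m is not None else None)
E
```

```text
clock 29.75 pos [571.4 -70.3 316.9] rot [1.7969e+02 1.0000e-02 9.0060e+01] F [-0.8  0.1 -0.6] w 94.3 j [92. 73. -5.]
shift m [ 0.4195 -0.0144  0.0067] turn [0.0054 0.0002 0.001 ]
slim_tin (array([557.89625216, 348.44150664]), np.float64(0.04840815818927994))
salt_grinder (array([572.39001178, -69.86628038]), np.float64(0.0613817662275812))
```

View pics/s9.png

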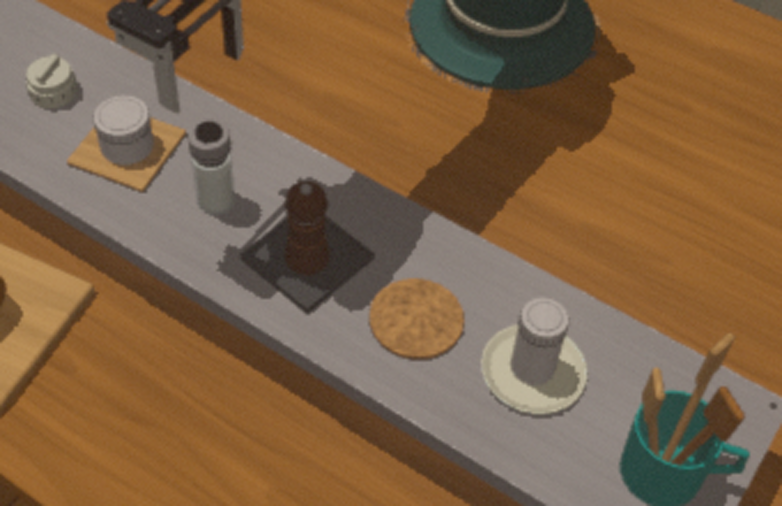

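Salt grinder stands upright at (213,168) in the bare slot and the mat is empty at (417,318). Slim tin next.

>>> arm_command(targets=[[[0.094,0.03,-0.001,0,0.002,0,0],[0.094,0.068,-0.002,0,0.005,0,0],[0.094,0.106,-0.004,0,0.005,0,0],[0.094,0.144,-0.005,0,0.005,0,0],[0.094,0.182,-0.006,0,0.005,0,0],[0.094,0.22,-0.008,0,0.005,0,0],[0.094,0.258,-0.009,0,0.005,0,0],[0.094,0.296,-0.01,0,0.005,0,0],[0.094,0.334,-0.011,0,0.005,0,0],[0.094,0.37,-0.012,0,0.005,0,0],[0.094,0.4,-0.014,0,0.005,0,0],[0.094,0.415,-0.0144,0,0.005,0,0]]])

```text
clock: 30.9
position: [554.3, 348.4, 312.2]
ee_rot: [-179.8, -0.0, 90.3]
force: [-0.7, -0.3, -0.6]
grip_width: 93.8
```

```bash
python3 st.py 557 349 159
```

```text
clock 30.9 pos [554.3 348.4 312.2] rot [-1.7975e+02 -2.0000e-02  9.0270e+01] F [-0.7 -0.3 -0.6] w 93.8 j [ 80.  78. -49.]
shift m [0.0006 0.0034 0.1532] turn [-0.0043 -0.0004  0.0046]
```

>>> arm_command(targets=[[[0.094,0.0006,0.002,0.008,-0.002,0,0.002],[0.094,0.0006,0.0034,0.03,-0.004,0,0.004],[0.094,0.0006,0.0034,0.055,-0.004,0,0.004],[0.094,0.0006,0.0034,0.08,-0.004,0,0.004],[0.094,0.0006,0.0034,0.1,-0.004,0,0.004],[0.094,0.0006,0.0034,0.112,-0.004,0,0.004],[0.094,0.0006,0.0034,0.118,-0.004,0,0.004],[0.094,0.0006,0.0034,0.118,-0.004,0,0.004]]])

```text
clock: 31.57
position: [556.9, 348.1, 192.8]
ee_rot: [-179.9, 0.0, 90.0]
force: [-0.3, -0.3, 0.4]
grip_width: 94.1
```

```bash
python3 st.py 557 349 159
```

```text
clock 31.57 pos [556.9 348.1 192.8] rot [-1.7988e+02  4.0000e-02  9.0010e+01] F [-0.3 -0.3  0.4] w 94.1 j [ 88.  66. -52.]
shift m [0.0009 0.0001 0.0338] turn [-0.002   0.0007  0.0002]
```

>>> arm_command(targets=[[[0.094,0.0009,0,0.012,-0.001,0,0],[0.094,0.0009,0,0.024,-0.002,0,0],[0.094,0.0009,0,0.031,-0.002,0,0],[0.094,0.0009,0,0.0338,-0.002,0,0],[0.08,0.0009,0,0.0338,-0.002,0,0],[0.065,0.0009,0,0.0338,-0.002,0,0],[0.055,0.0009,0,0.0338,-0.002,0,0],[0.045,0.0009,0,0.0338,-0.002,0,0],[0.037,0.0009,0,0.0338,-0.002,0,0],[0.037,0.0009,0,0.0338,-0.002,0,0],[0.037,0.0009,0,0.0338,-0.002,0,0],[0.037,0.0009,0,0.0338,-0.002,0,0]]], squeeze=15)

```text
clock: 32.57
position: [556.9, 349.0, 159.2]
ee_rot: [180.0, 0.0, 90.0]
force: [-0.4, -0.0, 2.0]
grip_width: 48.0
```

>>> arm_command(targets=[[[0.037,0,0,0,0,0,0],[0.037,0,0,0,0,0,0]]])

```text
clock: 32.73
position: [556.9, 349.0, 159.2]
ee_rot: [180.0, 0.0, 90.0]
force: [-0.7, 0.1, 0.3]
grip_width: 47.7
```

```bash
python3 st.py 576.6 215.3 163
```

```text
clock 32.73 pos [556.9 349.  159.2] rot [1.7999e+02 3.0000e-02 9.0010e+01] F [-0.7  0.1  0.3] w 47.7 j [ 90.  63. -53.]
shift m [-0.1337  0.0197 -0.0038] turn [0.0001 0.0006 0.0002]
```

>>> arm_command(targets=[[[0.037,0,0,-0.008,0,0,0],[0.037,0,0,-0.022,0,0,0],[0.037,0,0,-0.036,0,0,0],[0.037,-0.01,0.001,-0.045,0,0,0],[0.037,-0.03,0.004,-0.045,0,0,0],[0.037,-0.06,0.009,-0.045,0,0,0],[0.037,-0.09,0.013,-0.045,0,0,0],[0.037,-0.113,0.017,-0.045,0,0,0],[0.037,-0.128,0.0195,-0.04,0,0,0],[0.037,-0.1337,0.0197,-0.03,0,0,0],[0.037,-0.1337,0.0197,-0.022,0,0,0],[0.037,-0.1337,0.0197,-0.02,0,0,0]]])

```text
clock: 33.73
position: [575.7, 216.0, 177.6]
ee_rot: [-179.9, 0.0, 90.1]
force: [-0.1, 0.1, -2.0]
grip_width: 47.7
```

```bash
python3 st.py 576.6 215.3 163.2; python3 - <<'E'
from h import *
c=bot.camera('scene');cv2.imwrite('pics/s10.png',cv2.resize(c['img'][200:310,310:460,::-1],None,fx=5,fy=5,interpolation=cv2.INTER_CUBIC))
E
```

```text
clock 33.73 pos [575.7 216.  177.6] rot [-1.799e+02  4.000e-02  9.006e+01] F [-0.1  0.1 -2. ] w 47.7 j [ 95.  62. -41.]
shift m [-0.0007  0.0009  0.0144] turn [-0.0017  0.0006  0.001 ]
```

View pics/s10.png

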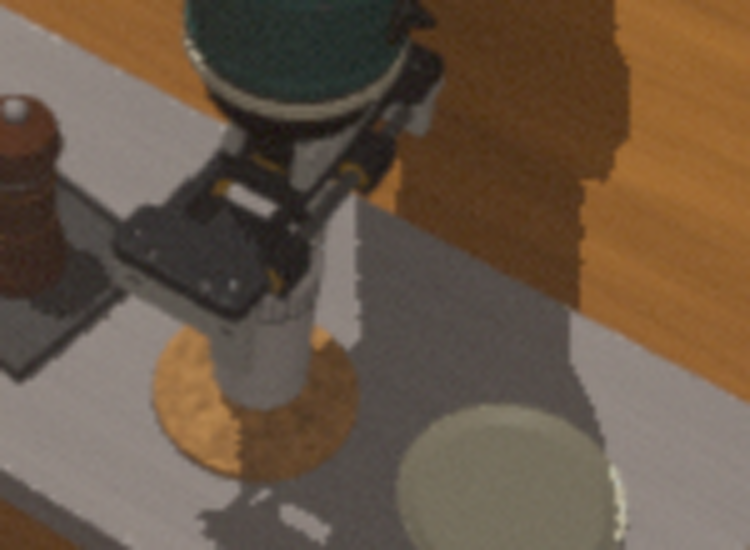

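The tin hangs upright over the mat; lowering.

>>> arm_command(targets=[[[0.037,0,0.0005,0.003,-0.001,0,0],[0.037,-0.0007,0.0009,0.007,-0.0015,0,0],[0.037,-0.0007,0.0009,0.01,-0.0015,0,0],[0.037,-0.0007,0.0009,0.0118,-0.0015,0,0],[0.037,-0.0007,0.0009,0.013,-0.0015,0,0],[0.037,-0.0007,0.0009,0.0137,-0.0015,0,0],[0.037,-0.0007,0.0009,0.0137,-0.0015,0,0]]])

```text
clock: 34.37
position: [576.4, 216.0, 164.1]
ee_rot: [-180.0, 0.0, 90.1]
force: [1.2, -0.3, -2.2]
grip_width: 47.8
```

>>> arm_command(targets=[[[0.037,0,0,0.0004,0,0,0],[0.037,0,0,0.0008,0,0,0],[0.037,0,0,0.0008,0,0,0]]])

```text
clock: 34.62
position: [576.5, 215.9, 163.3]
ee_rot: [-180.0, 0.0, 90.1]
force: [0.2, -0.4, -2.1]
grip_width: 47.9
```

>>> arm_command(targets=[[[0.037,0,0,0.0003,0,0,0],[0.037,0,0,0.0006,0,0,0],[0.037,0,0,0.0006,0,0,0]]])

```text
clock: 34.87
position: [576.5, 216.0, 163.1]
ee_rot: [180.0, 0.0, 90.1]
force: [-3.0, -1.1, 4.4]
grip_width: 47.8
```

>>> arm_command(targets=[[[0.048,0,0,0,0,0,0],[0.055,0,0,0,0,0,0],[0.065,0,0,0,0,0,0],[0.08,0,0,0,0,0,0],[0.094,0,0,0,0,0,0],[0.094,0,0,-0.001,0,0,0],[0.094,0,0,-0.012,0,0,0],[0.094,0,0,-0.04,0,0,0],[0.094,0,0,-0.075,0,0,0],[0.094,0,0,-0.11,0,0,0],[0.094,0,0,-0.138,0,0,0],[0.094,0,0,-0.15,0,0,0]]])

```text
clock: 35.87
position: [577.1, 216.9, 318.2]
ee_rot: [179.7, -0.1, 90.1]
force: [0.7, 0.2, 1.6]
grip_width: 93.9
```

```bash
python3 st.py 571 -70.3 318; python3 - <<'E'
from h import *
c=bot.camera('scene');cv2.imwrite('pics/s11.png',cv2.resize(c['img'][140:360,180:520,::-1],None,fx=2.3,fy=2.3,interpolation=cv2.INTER_CUBIC))
for n,x,z in(('slim_tin',(576.6,215),108),('saucer',(559,352),100)):
    m=tr(c,n,proj(c,[*x,z])[0]);print(n,fit([(c,m)],n,x,z) if m is not None else None)
E
```

```text
clock 35.87 pos [577.1 216.9 318.2] rot [ 1.7973e+02 -7.0000e-02  9.0130e+01] F [0.7 0.2 1.6] w 93.9 j [ 86.  76. -37.]
shift m [-2.872e-01 -6.700e-03 -2.000e-04] turn [ 0.0047 -0.0012  0.0022]
slim_tin (array([578.59371095, 215.82775465]), np.float64(0.09452433112066456))
saucer (array([559.88203982, 351.68374058]), np.float64(0.052410130498034134))
```

View pics/s11.png

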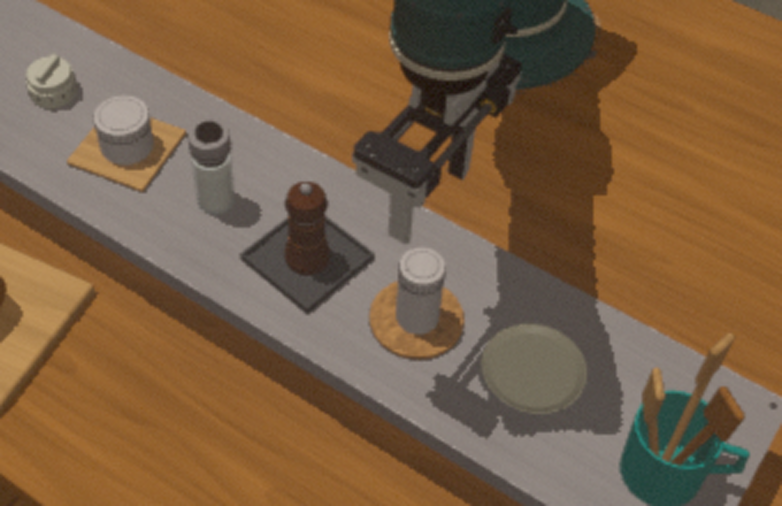

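Slim tin upright on the mat at (420,315), saucer empty at (535,367). Back to the grinder.

>>> arm_command(targets=[[[0.094,-0.03,-0.001,0,0.002,0,0],[0.094,-0.068,-0.002,0,0.004,-0.001,0.002],[0.094,-0.106,-0.003,0,0.004,-0.001,0.002],[0.094,-0.144,-0.004,0,0.004,-0.001,0.002],[0.094,-0.182,-0.005,0,0.004,-0.001,0.002],[0.094,-0.22,-0.006,0,0.004,-0.001,0.002],[0.094,-0.25,-0.006,0,0.004,-0.001,0.002],[0.094,-0.272,-0.0067,0,0.004,-0.001,0.002],[0.094,-0.284,-0.0067,0.003,0.004,-0.001,0.002],[0.094,-0.2872,-0.0067,0.015,0.004,-0.001,0.002],[0.094,-0.2872,-0.0067,0.025,0.004,-0.001,0.002],[0.094,-0.2872,-0.0067,0.03,0.004,-0.001,0.002]]])

```text
clock: 37.02
position: [569.8, -69.4, 281.6]
ee_rot: [-179.7, 0.0, 90.1]
force: [-0.0, -0.2, 0.1]
grip_width: 94.0
```

```bash
python3 st.py 571 -70.4 162
```

```text
clock 37.02 pos [569.8 -69.4 281.6] rot [-1.7971e+02  1.0000e-02  9.0100e+01] F [-0.  -0.2  0.1] w 94.0 j [95. 70. -7.]
shift m [-0.0009  0.0018  0.1196] turn [-0.005   0.0002  0.0017]
```

>>> arm_command(targets=[[[0.094,-0.0009,0.001,0.01,-0.003,0,0.001],[0.094,-0.0009,0.0015,0.03,-0.005,0,0.002],[0.094,-0.0009,0.0015,0.05,-0.005,0,0.002],[0.094,-0.0009,0.0015,0.07,-0.005,0,0.002],[0.094,-0.0009,0.0015,0.083,-0.005,0,0.002],[0.094,-0.0009,0.0015,0.09,-0.005,0,0.002],[0.094,-0.0009,0.0015,0.09,-0.005,0,0.002]]])

```text
clock: 37.6
position: [570.3, -69.5, 190.1]
ee_rot: [-179.9, -0.0, 90.0]
force: [0.0, 0.0, -0.3]
grip_width: 93.9
```

```bash
python3 st.py 571 -70.4 162.1
```

```text
clock 37.6 pos [570.3 -69.5 190.1] rot [-1.7989e+02 -3.0000e-02  9.0050e+01] F [ 0.   0.  -0.3] w 93.9 j [101.  60. -10.]
shift m [-0.0009  0.0007  0.028 ] turn [-0.0019 -0.0005  0.0008]
```

>>> arm_command(targets=[[[0.094,-0.0009,0.0007,0.01,-0.001,0,0],[0.094,-0.0009,0.0007,0.02,-0.002,0,0],[0.094,-0.0009,0.0007,0.026,-0.002,0,0],[0.094,-0.0009,0.0007,0.028,-0.002,0,0],[0.08,-0.0009,0.0007,0.028,-0.002,0,0],[0.065,-0.0009,0.0007,0.028,-0.002,0,0],[0.055,-0.0009,0.0007,0.028,-0.002,0,0],[0.045,-0.0009,0.0007,0.028,-0.002,0,0],[0.035,-0.0009,0.0007,0.028,-0.002,0,0],[0.035,-0.0009,0.0007,0.028,-0.002,0,0],[0.035,-0.0009,0.0007,0.028,-0.002,0,0],[0.035,-0.0009,0.0007,0.028,-0.002,0,0]]], squeeze=15)

```text
clock: 38.6
position: [571.0, -70.5, 162.2]
ee_rot: [180.0, -0.0, 90.0]
force: [-0.3, -1.4, 1.5]
grip_width: 46.8
```

>>> arm_command(targets=[[[0.035,0,0,0,0,0,0],[0.035,0,0,0,0,0,0],[0.035,0,0,0,0,0,0]]])

```text
clock: 38.85
position: [571.0, -70.5, 162.2]
ee_rot: [180.0, -0.0, 90.0]
force: [-0.8, 0.3, 0.3]
grip_width: 46.9
```

```bash
python3 st.py 559.3 352.3 325
```

```text
clock 38.85 pos [571.  -70.5 162.2] rot [ 1.7999e+02 -2.0000e-02  9.0040e+01] F [-0.8  0.3  0.3] w 46.9 j [102.  57. -11.]
shift m [ 0.4229 -0.0114 -0.1626] turn [ 0.0003 -0.0004  0.0007]
```

>>> arm_command(targets=[[[0.035,0,0,-0.005,0,0,0],[0.035,0,0,-0.018,0,0,0],[0.035,0,0,-0.04,0,0,0],[0.035,0,0,-0.068,0,0,0],[0.035,0,0,-0.098,0,0,0],[0.035,0,0,-0.128,0,0,0],[0.035,0.003,0,-0.15,0,0,0],[0.035,0.012,0,-0.162,0,0,0],[0.035,0.03,0,-0.166,0,0,0],[0.035,0.055,-0.001,-0.166,0,0,0],[0.035,0.085,-0.002,-0.166,0,0,0],[0.035,0.115,-0.003,-0.166,0,0,0]]])

```text
clock: 39.85
position: [567.3, 46.0, 328.4]
ee_rot: [180.0, -0.0, 90.0]
force: [1.2, -0.1, -1.1]
grip_width: 46.8
```

```bash
python3 st.py 559.3 352.3 325
```

```text
clock 39.85 pos [567.3  46.  328.4] rot [ 1.800e+02 -2.000e-02  9.002e+01] F [ 1.2 -0.1 -1.1] w 46.8 j [ 92.  75. -18.]
shift m [ 0.3063 -0.0079  0.0036] turn [ 0.     -0.0004  0.0003]
```

>>> arm_command(targets=[[[0.035,0.03,-0.001,0,0,0,0],[0.035,0.062,-0.002,0,0,0,0],[0.035,0.095,-0.003,0,0,0,0],[0.035,0.128,-0.004,0,0,0,0],[0.035,0.161,-0.005,0,0,0,0],[0.035,0.194,-0.006,0,0,0,0],[0.035,0.225,-0.006,0,0,0,0],[0.035,0.252,-0.007,0,0,0,0],[0.035,0.275,-0.007,0,0,0,0],[0.035,0.292,-0.0079,0,0,0,0],[0.035,0.302,-0.0079,0.004,0,0,0],[0.035,0.3063,-0.0079,0.012,0,0,0]]])

```text
clock: 40.85
position: [558.5, 354.3, 316.6]
ee_rot: [180.0, -0.1, 90.1]
force: [0.2, -0.7, -1.5]
grip_width: 46.6
```

```bash
python3 st.py 559.3 352.3 166.2
```

```text
clock 40.85 pos [558.5 354.3 316.6] rot [ 1.7999e+02 -8.0000e-02  9.0140e+01] F [ 0.2 -0.7 -1.5] w 46.6 j [ 79.  79. -50.]
shift m [-0.0023  0.0008  0.1504] turn [ 0.0002 -0.0014  0.0025]
```

>>> arm_command(targets=[[[0.035,-0.001,0.0005,0.01,0,0,0.001],[0.035,-0.002,0.0008,0.03,0,-0.001,0.002],[0.035,-0.0023,0.0008,0.055,0,-0.001,0.002],[0.035,-0.0023,0.0008,0.08,0,-0.001,0.002],[0.035,-0.0023,0.0008,0.1,0,-0.001,0.002],[0.035,-0.0023,0.0008,0.117,0,-0.001,0.002],[0.035,-0.0023,0.0008,0.129,0,-0.001,0.002],[0.035,-0.0023,0.0008,0.136,0,-0.001,0.002],[0.035,-0.0023,0.0008,0.14,0,-0.001,0.002],[0.035,-0.0023,0.0008,0.14,0,-0.001,0.002]]])

```text
clock: 41.68
position: [559.4, 351.9, 176.3]
ee_rot: [-180.0, -0.0, 90.0]
force: [0.7, -0.3, -1.9]
grip_width: 46.9
```

```bash
python3 st.py 559.3 352.3 166.2; python3 - <<'E'
from h import *
c=bot.camera('scene');cv2.imwrite('pics/s12.png',cv2.resize(c['img'][230:340,350:500,::-1],None,fx=5,fy=5,interpolation=cv2.INTER_CUBIC))
E
```

```text
clock 41.68 pos [559.4 351.9 176.3] rot [-1.7999e+02 -1.0000e-02  9.0000e+01] F [ 0.7 -0.3 -1.9] w 46.9 j [ 88.  65. -53.]
shift m [ 0.0004 -0.0001  0.0101] turn [-0.0002 -0.0002  0.0001]
```

View pics/s12.png

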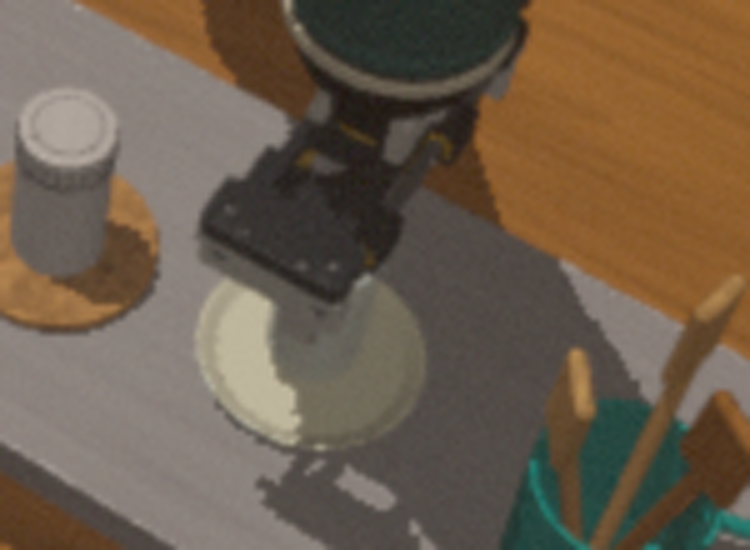

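The grinder is upright over the saucer, and the spoons are clear.

>>> arm_command(targets=[[[0.035,0,0,0.003,0,0,0],[0.035,0,0,0.0055,0,0,0],[0.035,0,0,0.0075,0,0,0],[0.035,0,0,0.0087,0,0,0],[0.035,0,0,0.0093,0,0,0],[0.035,0,0,0.0093,0,0,0]]])

```text
clock: 42.23
position: [559.5, 352.1, 167.6]
ee_rot: [180.0, -0.0, 90.0]
force: [-0.6, 0.0, -0.8]
grip_width: 46.5
```

>>> arm_command(targets=[[[0.035,0,0,0.0004,0,0,0],[0.035,0,0,0.0008,0,0,0],[0.035,0,0,0.0008,0,0,0]]])

```text
clock: 42.48
position: [559.5, 352.1, 166.8]
ee_rot: [180.0, -0.0, 90.0]
force: [-0.7, 0.1, -1.8]
grip_width: 46.8
```

>>> arm_command(targets=[[[0.035,0,0,0.0004,0,0,0],[0.035,0,0,0.0007,0,0,0],[0.035,0,0,0.0007,0,0,0]]])

```text
clock: 42.73
position: [559.6, 352.2, 166.3]
ee_rot: [180.0, -0.0, 90.0]
force: [-0.0, -0.1, 0.2]
grip_width: 46.9
```

>>> arm_command(targets=[[[0.048,0,0,0.0002,0,0,0],[0.055,0,0,0.0002,0,0,0],[0.065,0,0,0,0,0,0],[0.08,0,0,0,0,0,0],[0.094,0,0,0,0,0,0],[0.094,0,0,-0.001,0,0,0],[0.094,0,0,-0.012,0,0,0],[0.094,0,0,-0.04,0,0,0],[0.094,0,0,-0.075,0,0,0],[0.094,0,0,-0.11,0,0,0],[0.094,0,0,-0.145,0,0,0],[0.094,0,0,-0.17,0,0,0]]])

```text
clock: 43.73
position: [559.3, 352.6, 340.6]
ee_rot: [179.8, -0.1, 90.0]
force: [-1.1, 1.0, -0.1]
grip_width: 94.3
```

>>> arm_command(targets=[[[0.094,-0.02,-0.03,-0.01,0,0,0],[0.094,-0.04,-0.06,-0.02,0,0,0],[0.094,-0.06,-0.09,-0.02,0,0,0],[0.094,-0.08,-0.12,-0.02,0,0,0],[0.094,-0.1,-0.145,-0.02,0,0,0],[0.094,-0.12,-0.165,-0.02,0,0,0],[0.094,-0.13,-0.175,-0.02,0,0,0],[0.094,-0.13,-0.18,-0.02,0,0,0]]])

```text
clock: 44.4
position: [378.3, 220.9, 360.8]
ee_rot: [179.7, -0.0, 89.9]
force: [-0.0, -0.4, 0.4]
grip_width: 94.0
```

```bash
python3 - <<'E'
from h import *
cs=[bot.camera('top'),bot.camera('scene')]
cv2.imwrite('pics/t13.png',cv2.resize(cs[0]['img'][170:330,60:600,::-1],None,fx=1.48,fy=1.48,interpolation=cv2.INTER_CUBIC))
cv2.imwrite('pics/s13.png',cv2.resize(cs[1]['img'][140:360,180:520,::-1],None,fx=2.3,fy=2.3,interpolation=cv2.INTER_CUBIC))
for n,x,z in(('wide_tin',(570.5,-211),108),('pepper_mill',(578.6,69),104),('salt_grinder',(559.3,352.3),104),('slim_tin',(576.6,215.3),108)):
  for k,c in enumerate(cs):
    m=tr(c,n,proj(c,[*x,z])[0]);print(n,k,x,fit([(c,m)],n,x,z) if m is not None else None)
E
```

```text
wide_tin 0 (570.5, -211) (array([ 570.82060927, -209.70633474]), np.float64(0.03729541285769032))
wide_tin 1 (570.5, -211) (array([ 571.03144085, -211.94803604]), np.float64(0.07959244725218646))
pepper_mill 0 (578.6, 69) None
pepper_mill 1 (578.6, 69) (array([578.86067893,  67.96604562]), np.float64(0.08841481839608387))
salt_grinder 0 (559.3, 352.3) (array([558.99565416, 351.10182736]), np.float64(0.14500377452245125))
salt_grinder 1 (559.3, 352.3) (array([559.71423684, 352.46227564]), np.float64(0.07330863269105549))
slim_tin 0 (576.6, 215.3) (array([576.32010683, 217.31438532]), np.float64(0.04464075250592105))
slim_tin 1 (576.6, 215.3) (array([575.4149194 , 215.58824428]), np.float64(0.04608282267593636))
```

View pics/t13.png

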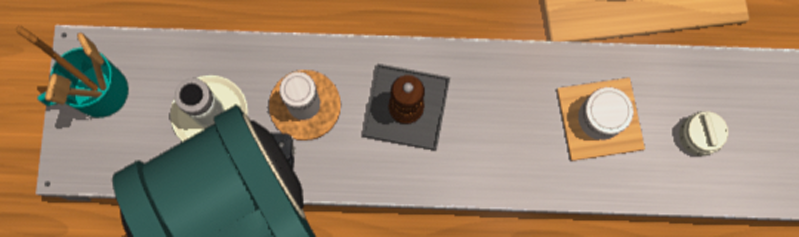

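View pics/s13.png

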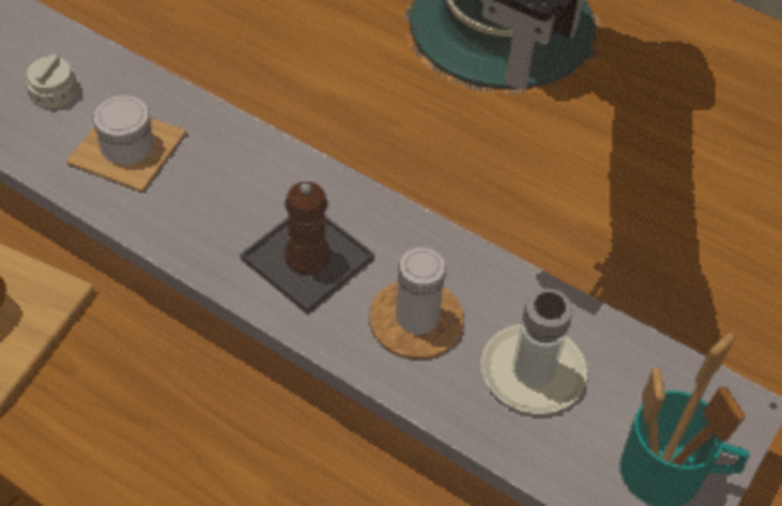

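All four things stand upright and centred within about 2 mm: scene crop (125,130), (307,240), (420,310) and (540,350). Timer and mug are unmoved and the arm is clear.

```bash
python3 -c "
from rig import bot
print(bot.hand_in())"
```

```text
the job is handed in; nothing more can be done
None
```

All four things are back upright on their own stands: wide tin on the board, pepper mill in the tray, slim tin on the mat and salt grinder on the saucer. I used the bare slot for each swap and handed the job in at about 45 s on the clock, with the gripper open and clear.

- **Centring:** silhouette fits on the last pictures put each item within about 2 mm of its stand's centre. The pepper mill was checked in the scene view only, because the network missed it in the top view. The salt grinder's top-view fit was rough (the arm partly hid the saucer), but its scene fit was good.
- **Bystanders:** the timer and the mug of spoons look unmoved in the last pictures; I judged that by eye, not by fitting their positions.
- **Pepper mill grip:** the gripper closed to about 45 mm instead of the shaft's 40 mm, also after I regripped 4 mm lower. It was probably holding the head, but it lifted and set down upright.
- **Wide tin regrip:** I took it about 7 mm higher than planned and about 3 mm off in x, which nudged it slightly on the bare shelf. Its final place was not affected.
- **Forces:** the highest I read was about 12 N, as the wide tin first touched the shelf.

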